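# Fit the furnace fuse in its spring clips and shut the fuse tray

### The arm

A 6-joint arm with a two-finger parallel gripper is mounted at the origin on the work surface. World frame = base frame: x ahead of the robot, y to its left, z up, the work surface at z = 0. Lengths are in m, angles in rad, forces in N, time in s.
With the tool pointing down it reaches from about 0.375 to 0.975 m from the base axis. Payload 3.8 kg.
Tool frame: the origin (TCP) lies between the finger pads; the fingertips stand 22 mm ahead of it and the grasp point (between the pads) lies 3 mm ahead of it (bot.finger_overhang is the distance from the TCP to the fingertips, in m); x points along the fingers, y is the direction in which the jaws open and shut, and the axes are right-handed (so a half turn about x gives the same grasp; the last joint's range is limited). The gripper opens to 85 mm and grips with 20 to 120 N. Pads are 22 mm wide; open, the fingers measure 114 mm over their backs; the gripper's body (76 mm by 85 mm) begins 54 mm behind the grasp point. The pads swing forward as they close: fully open they stand 13 mm farther back than shut.
Start: joints at [1.23, 0.264, 1.604, -0, 1.274, -0.037], TCP at [0.202, 0.644, 0.253] pointing down, gripper open.
Joint ranges: [-2.63, 2.63], [-0.94, 2.18], [0.31, 2.57], [-1.31, 4.45], [0, 2.66], [-2.55, 2.55]. Speed limits (rad/s): [2.57, 2.57, 3.14, 3.14, 3.14, 3.14].

### API

Orientations are given as a rotation vector (axis times angle).
In Python, from workcell import bot gives the robot as it stands. The module is installed in compiled form; this text tells all that it offers.
- The arm moves only by the tool arm_command, never from a script. Its argument "series" is a list that holds one entry, the list of rows, each a list of 7 numbers: the turn, a rotation vector about the tool's x, y, z in rad, then the shift along the tool's x, y, z in cm, then the opening, from 0 (shut) to 1 (fully open). In form: [[[rx, ry, rz, x, y, z, grip], ...]]. A call has 1 to 10 rows; each row shifts and turns the pose as measured when the row begins, along the tool's axes as they then stand; what a row does not reach is not made up. A row lasts 1/10 s, in which the tool goes at most 50 mm and 8.59 degrees, less where a joint would pass 70% of its speed; a pose out of reach is approached as far as the arm can. A call is refused whole if a number of a shift passes 5 or a number of a turn 0.15, either way. A call with a gripper value outside its range is refused whole. The fingers move at their own pace and stop on an object; "newtons" is the grip in N (left out, the last holds). Time passes only in rows, so rows that do not move let the fingers close. It gives the time, the measured TCP pose, the force and the opening at its end, in the units of the state.
- bot.read_state(): the state, without advancing time (a new reading comes with each control period).
- bot.read_camera(name): name is "side" or "top" or "wrist"; returns (picture, depth): 384x512x3 uint8, blue, green, red; 384x512 float32, m along the optical axis (not along the pixel's ray), 0 where there is no reading.
- bot.camera_info(name): a dict with "K" (3x3 intrinsics, pixels), "extrinsics" (4x4, takes a point from camera to world coordinates). Camera axes: x right, y down, z forward; pixel columns grow to the right and rows downward; lengths in m; the calibration is good to about 2 mm. A picture is of the moment at which its call begins: read the wrist's pose just before it. camera_info takes no time and is no camera call; for the wrist camera it gives the pose at the moment of the call.
- bot.finish_job(): hands the job in, once; it reports no verdict.
The state is a dict: "time": time; "q": joint angles; "joint_vel": joint speeds; "joint_torque": joint torques, N m; "tool_pos": TCP position; "tcp_rot": TCP orientation; "wrist_force": force on the tool from outside, world axes, zero at the start; "torque": the same for the moment, N m; "width": opening from 0.0 (shut) to 1.0 (fully open).
Only numpy, scipy, OpenCV 4.12 (cv2) and the standard library are available. Lean on these libraries where they do the work, as an engineer would, in place of code of your own. Each camera call takes 0.05 s, during which the arm holds its last target.

### The job

The furnace's power unit has lost a fuse. Take the one spare from the rack that matches the fuse still in the drawn-out tray, press it down between the end stops of the tray's empty pair of spring clips until both ends have snapped fully home on their seats, without forcing it (pushing with more than 30 N may crack it), and let go. Then push the tray all the way shut, and leave the other fuses and the things on the bench where they are.

Things in the scene. Friction and masses are not known exactly. Their poses are not given: they have to be found in the camera images.
- fuse_mid (a point): Centre of the spare fuse to fit: pale tube (19.2 mm thick) with a metal ferrule 16 mm long at each end, rims chamfered 1.5 mm; 127 mm long, 20.6 mm thick, about 90 g: the only loose fuse as long and thick as the one still in the tray. x runs along its length, either way round; it may have rolled about x. It lies across the rack's two combs, centre 38 mm above the table.
- short_fuse_mid (a point): Centre of another spare fuse of the same look and thickness (20.6 mm) but only 76 mm long; x along its length. Wrong for this job; it stays in the rack.
- thick_fuse_mid (a point): Centre of another spare fuse of the same look but thicker (27 mm) and longer (140 mm); x along its length. Wrong for this job; it stays in the rack.
- rack: Fixed grey spares rack: base 100 x 225 x 6 mm, two combs 56 mm apart, each 6 mm thick, 35 mm high, hold three fuses along the rack's x in V notches 75 mm apart along its y; between the combs 50 mm are free for fingers down to the base. Origin: centre of its underside. Which fuse lies in which notch varies.
- clip_mid (a point): Nominal place of the home fuse's centre in the tray's empty pole, 58 mm above the table; x along fuse and slide, into the unit; z up. Height, y and direction are true, but the pole's base is screwed down in slots along x: its clips and end stops truly stand anywhere up to 12 mm before or behind this point, to be seen or felt. 80 mm to the -y side a like fuse sits fast in the other pole.
- clip_front (a point): Nominal place of the front clip, 55.5 mm before clip_mid; the rear one is 111 mm on. Two bronze leaves 14 mm long in x: lips 16.4 mm apart 4.5 mm above this point, flaring to a mouth 31 mm wide 14.5 mm above it; a hard seat 10.3 mm below it. A fixed upright end stop, 2 mm thick, 1.5 mm beyond each end of the home fuse, rises 5 mm above this point: 130 mm clear between them.
- clip_mouth (a point): Point 10 mm above clip_mid: where the fuse's centre lies about when it rests unpressed in both mouths; on top of an end stop it is held up 13 to 15 mm above clip_mid. Pressed, it spreads the leaves against 9 to 18 N in all, gives with a snap some 3 mm above home, then meets the hard seats. A push of over 30 N at clips, seats or stops may crack it. Web under it: 16 mm wide, top 36 mm over the table.
- panel_mid (a point): Middle of the outer face of the tray's flat front panel, 55 mm above the table; x points into the panel, along the slide, y along it, z up. The panel is 214 mm wide, 70 mm high (20 to 90 mm above the table) and flat between two upright bow handles 88 mm to either side.
- tray (a joint): How far the fuse tray is drawn out, m: 0 = shut, its panel against the housing; it starts 0.183 to 0.195 out. It runs along x of panel_mid with about 5 N of friction, stays where it is left and stops hard at 0.
- unit_front (a point): Middle of the upper front edge of the furnace's power unit: fixed light-grey sheet-steel housing, 270 deep x 230 wide x 108 mm high, its front towards the robot; x points back into it, y along its front, z up. The fuse tray slides out of the front, below this edge.
- stone_model: Bystander: small gypsum jaw model, 62 x 60 x 29 mm; origin under its middle.
- mixing_bowl: Bystander: white mixing bowl, 116 mm wide, 65 mm high; origin under its middle.
- dropper: Bystander: small white dropper bottle, 30 mm wide, 70 mm high; origin under its middle.
- powder_jar: Bystander: small clear jar, 52 mm wide, 55 mm high; origin under its middle.
- wax_knife: Bystander: slim wax knife with a wooden handle, 173 mm long, lying on the table; x along it.
- screwdriver: Bystander: screwdriver with a black handle, 190 mm long, lying on the table; x along it.

How it is judged:
By the outcome, as a careful person would: the job done as asked, in the order asked, and still so for the second after the job is handed in, with the robot touching nothing.
It also fails if it takes over 72 s, if anything falls off the work surface, if the arm or the gripper's body presses on something with over 40 N, if the wrist force passes 120 N, or if a joint passes its speed limit or range.

## Working session

There is one attempt and no reset: what is moved stays moved. The work goes in short steps, Python scripts to look and compute and a tool call to move; the robot and the scene stay as the last step left them, time stands still between calls to the robot, and variables do not carry over. Pictures are saved under pics/ and viewed, and the job is handed in when it is done.

Besides the shell and the picture viewer there is one more tool, called after "Call:" as name(argument=value, ...), one argument or row to a line, values as JSON. arm_command: Moves the arm, as the interface text tells. Its arguments: {"type":"object","properties":{"series":{"type":"array"},"newtons":{"type":"number"}},"required":["series"]}

```bash
mkdir -p pics; python3 - <<'E'
from workcell import bot
import cv2,numpy as np
s=bot.read_state()
for k in s: print(k,np.round(s[k],4))
for n in ("side","top","wrist"):
    i=bot.camera_info(n); print(n,np.round(i["K"],1).tolist(),np.round(i["extrinsics"],4).tolist())
    p,d=bot.read_camera(n); cv2.imwrite(f"pics/{n}0.png",p); np.save(f"{n}0.npy",d)
E
```

```text
time 0.0
q [ 1.2301  0.2647  1.6054  0.      1.2737 -0.0369]
joint_vel [ 0.0007 -0.0019  0.0007  0.0006  0.0005  0.0006]
joint_torque [-5.00000e-04 -5.15124e+01 -3.67308e+01 -2.00000e-04  1.33000e-02
  0.00000e+00]
tool_pos [0.2017 0.6434 0.252 ]
tcp_rot [ 0.2367  1.5581 -0.2402]
wrist_force [-0.1645 -0.3228  0.3207]
torque [ 0.0526 -0.0491  0.0201]
width 0.9987
side [[365.4, 0.0, 248.0], [0.0, 365.4, 198.0], [0.0, 0.0, 1.0]] [[-0.8361, -0.401, 0.3743, 0.224], [-0.5485, 0.6251, -0.5554, 0.5634], [-0.0112, -0.6697, -0.7426, 0.8605], [0.0, 0.0, 0.0, 1.0]]
top [[487.7, 0.0, 244.0], [0.0, 487.7, 186.4], [0.0, 0.0, 1.0]] [[-0.001, -0.9957, 0.0929, 0.4661], [-0.9999, -0.0003, -0.0141, 0.0267], [0.014, -0.0929, -0.9956, 1.6448], [0.0, 0.0, 0.0, 1.0]]
wrist [[296.7, 0.0, 257.4], [0.0, 296.7, 193.2], [0.0, 0.0, 1.0]] [[0.298, 0.9131, 0.2783, 0.1303], [0.9546, -0.2844, -0.0891, 0.6658], [-0.0022, 0.2922, -0.9564, 0.3727], [0.0, 0.0, 0.0, 1.0]]
```

View pics/top0.png

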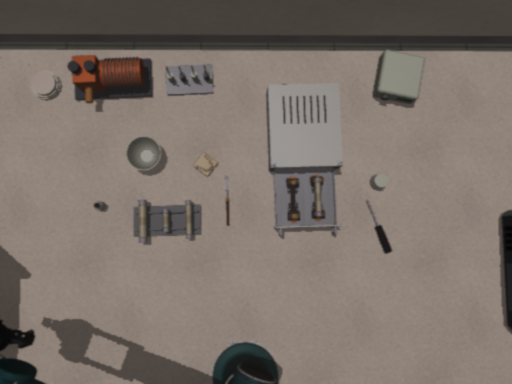

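View pics/side0.png

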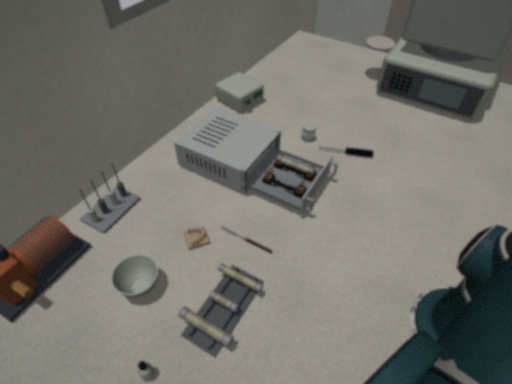

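View pics/wrist0.png

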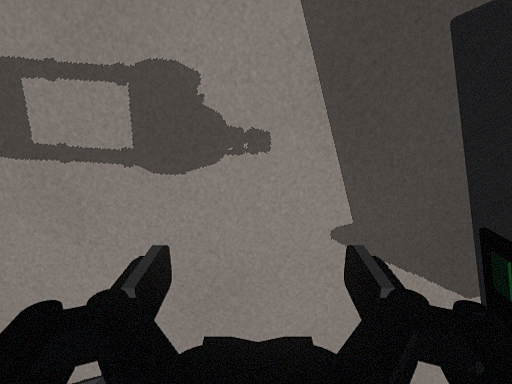

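The top view shows the rack at about (167,220) with fuses at columns 143, 167 (short) and 189. The tray is at (305,200), with the empty pole at column 293 and the fitted fuse at column 318. I'll enlarge these.

```bash
cat > h.py <<'E'
from workcell import bot
import cv2,numpy as np
from scipy.spatial.transform import Rotation as R
def ray(info,u,v,z):
    K=np.array(info["K"]);T=np.array(info["extrinsics"])
    d=T[:3,:3]@np.linalg.inv(K)@np.array([u,v,1.]);o=T[:3,3]
    return o+d*(z-o[2])/d[2]
def proj(info,p):
    K=np.array(info["K"]);T=np.array(info["extrinsics"])
    c=T[:3,:3].T@(np.array(p)-T[:3,3]);q=K@c;return q[:2]/q[2]
E
python3 - <<'E'
from h import *
p=cv2.imread("pics/top0.png")
a=cv2.resize(p[190:250,125:210],None,fx=8,fy=8,interpolation=cv2.INTER_CUBIC)
b=cv2.resize(p[155:245,262:352],None,fx=6,fy=6,interpolation=cv2.INTER_CUBIC)
cv2.imwrite("pics/a.png",np.clip(a*1.6,0,255).astype('uint8'));cv2.imwrite("pics/b.png",np.clip(b*1.6,0,255).astype('uint8'))
i=bot.camera_info("top")
for n,u,v,z in [("f143",143,220,.038),("f167",167,220,.038),("f189",189,220,.038),("pole",293,200,.058),("fit",318,198,.058),("panelL",278,231,.09),("panelR",336,229,.09),("uL",271,168,.108),("uR",341,165,.108)]:
    print(n,ray(i,u,v,z).round(4))
E
```

```text
f143 [0.5054 0.3352 0.038 ]
f167 [0.5054 0.2566 0.038 ]
f189 [0.5053 0.1846 0.038 ]
pole [ 0.5697 -0.1558  0.058 ]
fit [ 0.5763 -0.2377  0.058 ]
panelL [ 0.469  -0.1033  0.09  ]
panelR [ 0.4751 -0.2883  0.09  ]
uL [ 0.6684 -0.081   0.108 ]
uR [ 0.6782 -0.3044  0.108 ]
```

View pics/a.png

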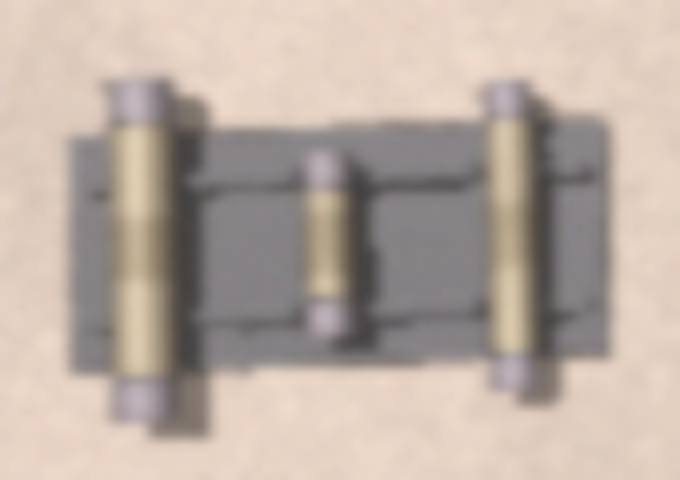

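View pics/b.png

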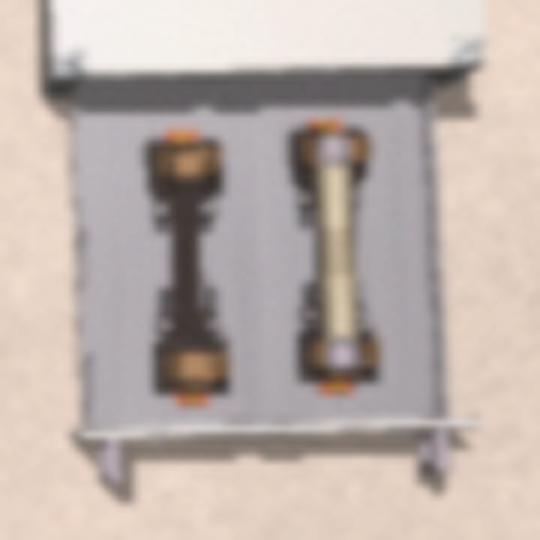

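```bash
cat >> h.py <<'E'
def pose():
    s=bot.read_state();return np.array(s["tool_pos"]),R.from_rotvec(s["tcp_rot"]),s
def down(yaw):
    # tool x = -z, tool y = direction at (yaw+90deg) i.e. yaw=0 -> jaws along world +y
    x=np.array([0,0,-1.]);y=np.array([-np.sin(yaw),np.cos(yaw),0]);return R.from_matrix(np.c_[x,y,np.cross(x,y)])
def plan(p1,R1,vmax=4.5,wmax=.14,grip=1,n=None):
    p0,R0,s=pose();rv=(R0.inv()*R1).as_rotvec();D=np.linalg.norm(p1-p0)*100
    N=n or int(max(1,np.ceil(D/vmax),np.ceil(np.linalg.norm(rv)/wmax)))
    st=rv/N;Rc=R0;out=[]
    for k in range(N):
        out.append([round(float(a),4) for a in st]+[round(float(a),2) for a in Rc.inv().apply((p1-p0)/N*100)]+[grip]);Rc=Rc*R.from_rotvec(st)
    print("N",N)
    for o in out: print(o)
E
python3 - <<'E'
from h import *
p,r,s=pose(); print(r.as_matrix().round(3))
T=np.array(bot.camera_info("wrist")["extrinsics"])
print(r.inv().apply(T[:3,3]-p), (r.inv()*R.from_matrix(T[:3,:3])).as_matrix().round(3))
plan(np.array([.505,.185,.25]),down(0.0))
E
```

```text
[[-0.001  0.299  0.954]
 [-0.002  0.954 -0.299]
 [-1.    -0.002 -0.   ]]
[-0.12066757 -0.00032916 -0.07480391] [[ 0.    -0.292  0.956]
 [ 1.     0.001  0.   ]
 [-0.001  0.956  0.292]]
N 13
[-0.0234, -0.0, 0.0001, 0.02, -2.67, 3.28, 1]
[-0.0234, -0.0, 0.0001, 0.02, -2.74, 3.22, 1]
[-0.0234, -0.0, 0.0001, 0.02, -2.82, 3.15, 1]
[-0.0234, -0.0, 0.0001, 0.02, -2.89, 3.09, 1]
[-0.0234, -0.0, 0.0001, 0.02, -2.96, 3.02, 1]
[-0.0234, -0.0, 0.0001, 0.02, -3.03, 2.95, 1]
[-0.0234, -0.0, 0.0001, 0.02, -3.1, 2.88, 1]
[-0.0234, -0.0, 0.0001, 0.02, -3.17, 2.8, 1]
[-0.0234, -0.0, 0.0001, 0.02, -3.23, 2.73, 1]
[-0.0234, -0.0, 0.0001, 0.02, -3.29, 2.65, 1]
[-0.0234, -0.0, 0.0001, 0.02, -3.36, 2.57, 1]
[-0.0234, -0.0, 0.0001, 0.02, -3.41, 2.49, 1]
[-0.0234, -0.0, 0.0001, 0.02, -3.47, 2.41, 1]
```

Call:
arm_command(
  series=[
    [[-0.0234,0,0,0,-2.7,3.25,1],[-0.0234,0,0,0,-2.75,3.2,1],[-0.0234,0,0,0,-2.8,3.15,1],[-0.0234,0,0,0,-2.9,3.1,1],[-0.0234,0,0,0,-2.95,3.0,1],[-0.0234,0,0,0,-3.0,2.95,1],[-0.0234,0,0,0,-3.1,2.9,1],[-0.0234,0,0,0,-3.15,2.8,1],[-0.0234,0,0,0,-3.2,2.7,1],[-0.0234,0,0,0,-3.3,2.65,1]],
  ],
)

```text
time: 1.15
tool_pos: [0.4397, 0.2835, 0.248]
tcp_rot: [0.036, 1.574, -0.042]
wrist_force: [0.2, -0.4, 0.1]
width: 1.0
```

```bash
python3 - <<'E'
from h import *
print(pose()[0])
plan(np.array([.505,.185,.23]),down(0.0))
E
```

```text
[0.43967957 0.28352224 0.24802089]
N 3
[-0.0165, -0.0012, 0.0015, 0.61, -3.17, 2.34, 1]
[-0.0165, -0.0012, 0.0015, 0.6, -3.21, 2.29, 1]
[-0.0165, -0.0012, 0.0015, 0.6, -3.25, 2.23, 1]
```

Call:
arm_command(
  series=[
    [[-0.0165,-0.001,0.0015,0.6,-3.2,2.3,1],[-0.0165,-0.001,0.0015,0.6,-3.2,2.3,1],[-0.0165,-0.001,0.0015,0.6,-3.2,2.3,1],[0,0,0,0,0,0,1]],
  ],
)

```text
time: 1.55
tool_pos: [0.5094, 0.1766, 0.2294]
tcp_rot: [0.001, 1.57, -0.003]
wrist_force: [-0.8, 0.2, -0.9]
width: 0.997
```

```bash
python3 - <<'E'
from h import *
print(pose()[0],pose()[1].as_matrix().round(3))
i=bot.camera_info("wrist");p,d=bot.read_camera("wrist");np.savez("w1.npz",K=i["K"],extrinsics=i["extrinsics"],d=d,p=p)
cv2.imwrite("pics/w1.png",np.clip(p*1.4,0,255).astype('uint8'))
E
```

```text
[0.50936902 0.17660421 0.22937472] [[ 0.001  0.003  1.   ]
 [-0.001  1.    -0.003]
 [-1.    -0.001  0.001]]
```

View pics/w1.png

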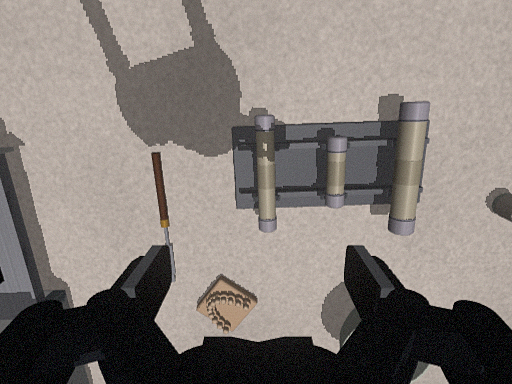

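The wrist view shows the target fuse on the left of the rack, running from (264,115) to (268,232). The short fuse is at (337,172) and the thick one at (408,168).

```bash
python3 - <<'E'
from h import *
w=np.load("w1.npz")
p=w["p"]
for n,c in [("a",(slice(105,242),slice(240,295)))]:
    cv2.imwrite("pics/w1z.png",np.clip(cv2.resize(p[c],None,fx=4,fy=4,interpolation=cv2.INTER_CUBIC)*1.8,0,255).astype('uint8'))
for u,v in [(264,115),(268,232),(266,173.5)]: print(ray(w,u,v,.038).round(4))
d=w["d"]
# depth points above 30mm near fuse
K=w["K"];T=w["extrinsics"]
vv,uu=np.mgrid[:384,:512];P=(np.stack([(uu-K[0,2])/K[0,0]*d,(vv-K[1,2])/K[1,1]*d,d],-1))@T[:3,:3].T+T[:3,3]
m=(P[...,2]>.039)&(P[...,2]<.06)&(abs(P[...,1]-.18)<.03)&(abs(P[...,0]-.505)<.09)
Q=P[m];print(len(Q),Q.min(0),Q.max(0),Q.mean(0))
for lo in np.arange(.44,.57,.015):
    k=(Q[:,0]>lo)&(Q[:,0]<lo+.015)
    if k.sum()>3: print(round(lo,3),k.sum(),Q[k,1].min().round(4),Q[k,1].max().round(4),Q[k,2].max().round(4))
E
```

```text
[0.4469 0.1831 0.038 ]
[0.5766 0.1884 0.038 ]
[0.5079 0.1856 0.038 ]
2046 [0.44656206 0.17393935 0.03900165] [0.57364    0.19734619 0.04817782] [0.50613058 0.18525645 0.0444604 ]
0.44 167 0.174 0.1934 0.0478
0.455 279 0.1739 0.1934 0.0481
0.47 254 0.1749 0.1938 0.0482
0.485 253 0.1759 0.194 0.0481
0.5 239 0.1759 0.1941 0.0481
0.515 230 0.177 0.1954 0.0479
0.53 217 0.177 0.1958 0.0477
0.545 219 0.178 0.1972 0.0475
0.56 188 0.178 0.1973 0.048
```

View pics/w1z.png

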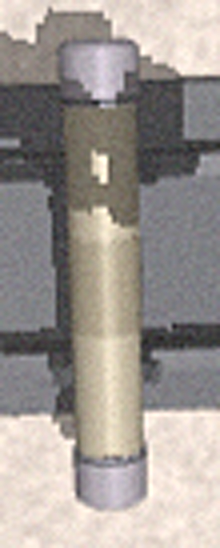

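```bash
python3 - <<'E'
from h import *
plan(np.array([.57,-.17,.23]),down(0.04))
E
```

```text
N 8
[-0.0053, 0.0, -0.0001, -0.01, -4.35, 0.78, 1]
[-0.0053, 0.0, -0.0001, -0.01, -4.35, 0.76, 1]
[-0.0053, 0.0, -0.0001, -0.01, -4.36, 0.73, 1]
[-0.0053, 0.0, -0.0001, -0.01, -4.36, 0.71, 1]
[-0.0053, 0.0, -0.0001, -0.01, -4.37, 0.69, 1]
[-0.0053, 0.0, -0.0001, -0.01, -4.37, 0.66, 1]
[-0.0053, 0.0, -0.0001, -0.01, -4.37, 0.64, 1]
[-0.0053, 0.0, -0.0001, -0.0, -4.38, 0.62, 1]
```

Call:
arm_command(
  series=[
    [[-0.0053,0,0,0,-4.4,0.8,1],[-0.0053,0,0,0,-4.4,0.75,1],[-0.0053,0,0,0,-4.4,0.75,1],[-0.0053,0,0,0,-4.4,0.7,1],[-0.0053,0,0,0,-4.4,0.7,1],[-0.0053,0,0,0,-4.4,0.65,1],[-0.0053,0,0,0,-4.3,0.65,1],[-0.0053,0,0,0,-4,0.6,1],[0,0,0,0,0,0,1],[0,0,0,0,0,0,1]],
  ],
)

```text
time: 2.6
tool_pos: [0.5728, -0.1662, 0.2287]
tcp_rot: [-0.036, 1.569, 0.048]
wrist_force: [-0.4, 0.7, -0.7]
width: 1.002
```

```bash
python3 - <<'E'
from h import *
print(pose()[0],pose()[1].as_matrix().round(3))
i=bot.camera_info("wrist");p,d=bot.read_camera("wrist");np.savez("w2.npz",K=i["K"],extrinsics=i["extrinsics"],d=d,p=p)
cv2.imwrite("pics/w2.png",np.clip(p*1.4,0,255).astype('uint8'))
cv2.imwrite("pics/w2z.png",np.clip(cv2.resize(p[30:230,180:350],None,fx=3,fy=3,interpolation=cv2.INTER_CUBIC)*1.6,0,255).astype('uint8'))
E
```

```text
[ 0.57276848 -0.16620384  0.22873538] [[ 0.001 -0.054  0.999]
 [ 0.008  0.999  0.054]
 [-1.     0.008  0.001]]
```

View pics/w2.png

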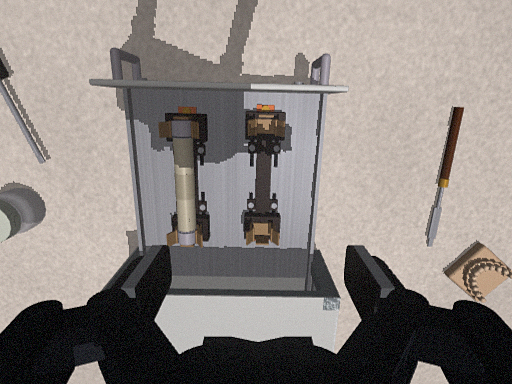

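View pics/w2z.png

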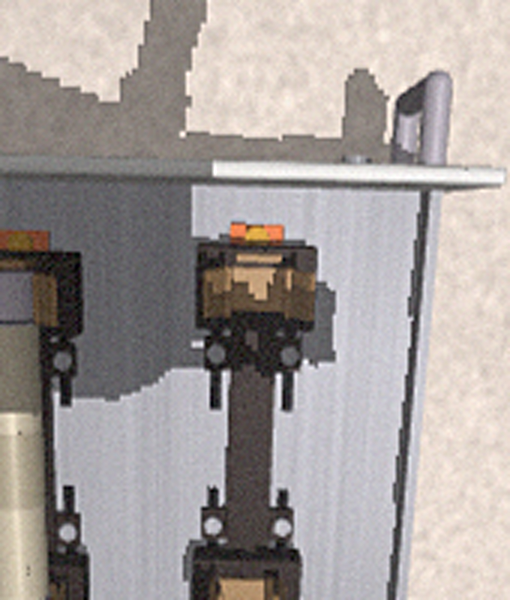

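The empty pole is in the column around u=263, with its front orange stop at about (265,107). The fitted fuse is at about (184,180). Next I'll measure from the depth image.

```bash
python3 - <<'E'
from h import *
w=np.load("w2.npz");p,d,K,T=w["p"],w["d"],w["K"],w["extrinsics"]
vv,uu=np.mgrid[:384,:512];P=(np.stack([(uu-K[0,2])/K[0,0]*d,(vv-K[1,2])/K[1,1]*d,d],-1))@T[:3,:3].T+T[:3,3]
hsv=cv2.cvtColor(p,cv2.COLOR_BGR2HSV)
o=(hsv[...,0]<20)&(hsv[...,1]>160)&(hsv[...,2]>90)
n,l,st,c=cv2.connectedComponentsWithStats(o.astype('uint8'))
for k in range(1,n):
    if st[k,4]>8: Q=P[l==k];print(st[k],c[k].round(1),Q.min(0).round(4),Q.max(0).round(4),np.median(Q,0).round(4))
np.save("P2.npy",P)
# height profile of empty pole column in v
for v in range(95,250,1):
    r=P[v,250:280]; print(v,np.round(P[v,264],4), hsv[v,264], "max z",r[:,2].max().round(4)) if v<145 or v>205 else None
E
```

```text
[257 105  14   5  35] [262.5 106.7] [ 0.5    -0.1692  0.0331] [ 0.5039 -0.1558  0.039 ] [ 0.502 -0.164  0.035]
[272 105   2   5   9] [272.6 107. ] [ 0.4997 -0.1539  0.0336] [ 0.5036 -0.1527  0.0353] [ 0.5016 -0.1529  0.0341]
[441 181   7   6  17] [444.4 183.6] [0.5747 0.056  0.0085] [0.5809 0.0613 0.0124] [0.5785 0.0583 0.0102]
95 [ 0.4904 -0.1626  0.0307] [120  14 127] max z 0.0326
96 [ 0.4914 -0.1625  0.0292] [117  18 128] max z 0.3493
97 [ 0.4923 -0.1624  0.03  ] [145  12 125] max z 0.0335
98 [ 0.4933 -0.1624  0.0299] [130  12 127] max z 0.0324
99 [ 0.4943 -0.1624  0.0321] [120   6 121] max z 0.033
100 [ 0.4953 -0.1623  0.0317] [120  10 123] max z 0.0325
101 [ 0.4963 -0.1622  0.0309] [126  10 125] max z 0.0323
102 [ 0.4972 -0.1622  0.0317] [110   6 124] max z 0.0329
103 [ 0.4982 -0.1621  0.0317] [124  16 131] max z 0.0324
104 [ 0.4992 -0.162   0.0319] [116  17 117] max z 0.0332
105 [ 0.5001 -0.1621  0.0362] [ 15 178  99] max z 0.0362
106 [ 0.5011 -0.1621  0.0374] [ 18 178 145] max z 0.039
107 [ 0.5021 -0.1621  0.0381] [ 19 168 143] max z 0.0386
108 [ 0.503  -0.162   0.0387] [ 20 1
[... 3763 characters left out ...]
0.0484] [ 15 127  44] max z 0.0727
238 [ 0.6405 -0.1539  0.0508] [ 11 141  38] max z 0.3493
239 [ 0.6406 -0.154   0.053 ] [14 96 45] max z 0.0742
240 [ 0.6401 -0.1541  0.0565] [13 85 42] max z 0.3493
241 [ 0.6403 -0.1542  0.0585] [20 89 43] max z 0.0724
242 [ 0.6408 -0.1542  0.0601] [ 7 66 50] max z 0.0727
243 [ 0.6411 -0.1542  0.0617] [ 15 124  76] max z 0.0724
244 [ 0.6415 -0.1542  0.0633] [ 15  82 112] max z 0.0727
245 [ 0.6587 -0.1522  0.0316] [ 10   7 109] max z 0.3493
246 [ 0.6596 -0.1522  0.0324] [115  14 111] max z 0.0324
247 [ 0.6615 -0.1521  0.0314] [105  10 105] max z 0.0327
248 [ 0.6627 -0.152   0.0315] [90  4 59] max z 0.0323
249 [ 0.6638 -0.1519  0.0319] [90  9 59] max z 0.3493
```

```bash
python3 - <<'E'
from h import *
P=np.load("P2.npy");X,Y,Z=P[...,0],P[...,1],P[...,2]
reg=(abs(Y+.157)<.035)
for a,b in [(.515,.521),(.521,.528),(.627,.632),(.632,.637)]:
    m=reg&(X>a)&(X<b)
    up=m&(Z>.066)&(Z<.08); print("lips",a,np.sort(Y[up])[[0,1,2,-3,-2,-1]].round(4),up.sum())
    s=m&(Z>.0472)&(Z<.0495)&(abs(Y+.157)<.012); print("  seat",Y[s].min().round(4),Y[s].max().round(4))
    for lo,hi in[(.06,.066),(.066,.070),(.070,.074)]:
        k=m&(Z>lo)&(Z<hi); y=np.sort(Y[k]); 
        if len(y)>3:
            g=np.argmax(np.diff(y)); print("   ",lo,"gap",y[g].round(4),y[g+1].round(4),"outer",y[0].round(4),y[-1].round(4))
for x in np.arange(.545,.605,.01):
    m=reg&(abs(X-x)<.005)&(Z>.0342)&(Z<.0385)&(abs(Y+.159)<.011);print("web",round(x,3),Y[m].min().round(4),Y[m].max().round(4))
# panel top edge
m=(Z>.085)&(Z<.0925)&(X<.53)&(X>.43)
for y in np.arange(-.29,-.09,.02):
    k=m&(abs(Y-y)<.004); print("panel",round(y,2),X[k].min().round(4),X[k].max().round(4)) if k.sum()>2 else None
# fitted fuse
m=(abs(Y+.238)<.02)&(Z>.062)&(Z<.0695)
for x in np.arange(.52,.65,.01):
    k=m&(abs(X-x)<.004); print("fit",round(x,3),Y[k].min().round(4),Y[k].max().round(4),Z[k].max().round(4)) if k.sum()>2 else None
k=m&(abs(Y+.238)<.012);print(X[k].min(),X[k].max())
m=(Z>.1)&(Z<.115)
for y in np.arange(-.29,-.08,.03):
    k=m&(abs(Y-y)<.004)&(X>.6)&(X<.75); print("unit",round(y,2),X[k].min().round(4)) if k.sum()>2 else None
E
```

```text
lips 0.515 [-0.1768 -0.1767 -0.1767 -0.1436 -0.1435 -0.1435] 89
  seat -0.1683 -0.1513
    0.06 gap -0.1685 -0.1516 outer -0.1721 -0.1489
    0.066 gap -0.1712 -0.1489 outer -0.1741 -0.1462
    0.07 gap -0.1738 -0.1472 outer -0.1768 -0.1435
lips 0.521 [-0.1765 -0.1765 -0.1764 -0.1432 -0.1432 -0.143 ] 85
  seat -0.1681 -0.1509
    0.06 gap -0.1688 -0.1518 outer -0.1719 -0.1485
    0.066 gap -0.1709 -0.1485 outer -0.1738 -0.1457
    0.07 gap -0.1735 -0.1468 outer -0.1765 -0.143
lips 0.627 [-0.1737 -0.1737 -0.1736 -0.1408 -0.1399 -0.1399] 53
  seat -0.1656 -0.1478
    0.06 gap -0.1654 -0.1488 outer -0.1677 -0.1457
    0.066 gap -0.1686 -0.1458 outer -0.1706 -0.1436
    0.07 gap -0.1696 -0.1429 outer -0.1737 -0.1399
lips 0.632 [-0.1735 -0.1735 -0.1734 -0.1405 -0.1404 -0.1403] 46
  seat -0.1643 -0.1477
    0.06 gap -0.1652 -0.1485 outer -0.1685 -0.1452
    0.066 gap -0.1683 -0.1453 outer -0.1705 -0.1423
    0.07 gap -0.1703 -0.1433 outer -0.1735 -0.1403
web 0.545 -0.17 -0.148
web 0.555 -0.1665 -0.151
web 0.565 -0.167 -0.1514
web 0.575 -0.1664 -0.1507
web 0.585 -0.1659 -0.1502
web 0.595 -0.1654 -0.1504
panel -0.29 0.4865 0.4912
panel -0.27 0.484 0.4907
panel -0.25 0.4855 0.4903
panel -0.23 0.4847 0.4894
panel -0.21 0.4838 0.4891
panel -0.19 0.4836 0.4884
panel -0.17 0.4828 0.4876
panel -0.15 0.4822 0.4873
panel -0.13 0.4797 0.4865
panel -0.11 0.481 0.4858
fit 0.52 -0.2557 -0.2255 0.0694
fit 0.53 -0.2552 -0.2255 0.0695
fit 0.54 -0.2481 -0.2305 0.0691
fit 0.55 -0.2472 -0.2305 0.0691
fit 0.56 -0.2476 -0.23 0.0692
fit 0.57 -0.2477 -0.2291 0.0689
fit 0.58 -0.2472 -0.2291 0.0686
fit 0.59 -0.2473 -0.2291 0.0694
fit 0.6 -0.2466 -0.2291 0.0689
fit 0.61 -0.2459 -0.2284 0.0689
fit 0.62 -0.2447 -0.2283 0.0686
fit 0.63 -0.2528 -0.2213 0.0693
fit 0.64 -0.2512 -0.2221 0.0695
0.48944178227521445 0.6486709535906994
unit -0.26 0.7005
unit -0.23 0.6757
unit -0.2 0.6746
unit -0.17 0.6736
unit -0.14 0.6728
unit -0.11 0.6721
```

```bash
python3 - <<'E'
from h import *
plan(np.array([.5101,.1857,.16]),down(0.034),grip=.6,n=9)
E
```

```text
N 9
[0.0023, 0.0001, -0.0008, 0.79, 3.93, -0.48, 0.6]
[0.0023, 0.0001, -0.0008, 0.79, 3.93, -0.49, 0.6]
[0.0023, 0.0001, -0.0008, 0.79, 3.93, -0.5, 0.6]
[0.0023, 0.0001, -0.0008, 0.78, 3.93, -0.51, 0.6]
[0.0023, 0.0001, -0.0008, 0.78, 3.93, -0.52, 0.6]
[0.0023, 0.0001, -0.0008, 0.78, 3.93, -0.53, 0.6]
[0.0023, 0.0001, -0.0008, 0.77, 3.93, -0.54, 0.6]
[0.0023, 0.0001, -0.0008, 0.77, 3.93, -0.55, 0.6]
[0.0023, 0.0001, -0.0008, 0.77, 3.93, -0.55, 0.6]
```

Call:
arm_command(
  series=[
    [[0.0023,0,-0.001,0.8,3.9,-0.5,0.6],[0.0023,0,-0.001,0.8,3.9,-0.5,0.6],[0.0023,0,-0.001,0.8,3.9,-0.5,0.6],[0.0023,0,-0.001,0.8,3.9,-0.5,0.6],[0.0023,0,-0.001,0.8,3.9,-0.5,0.6],[0.0023,0,-0.001,0.8,3.9,-0.5,0.6],[0.0023,0,-0.001,0.8,3.9,-0.5,0.6],[0.0023,0,-0.001,0.7,3.9,-0.5,0.6],[0,0,0,0,0,0,0.6],[0,0,0,0,0,0,0.6]],
  ],
)

```text
time: 3.65
tool_pos: [0.5077, 0.1719, 0.1664]
tcp_rot: [-0.041, 1.566, 0.044]
wrist_force: [-0.2, -0.2, -0.2]
width: 0.599
```

```bash
python3 - <<'E'
from h import *
print(pose()[0])
plan(np.array([.5101,.1857,.08]),down(0.034),grip=.6,n=3)
E
```

```text
[0.50771755 0.17194116 0.1663833 ]
N 3
[0.0066, 0.0014, -0.0007, 2.88, 0.45, 0.09, 0.6]
[0.0066, 0.0014, -0.0007, 2.88, 0.45, 0.09, 0.6]
[0.0066, 0.0014, -0.0007, 2.88, 0.45, 0.09, 0.6]
```

Call:
arm_command(
  series=[
    [[0.0066,0.0014,0,1.5,0.8,0.2,0.6],[0.0066,0.0014,0,2.8,0.5,0.1,0.6],[0.0066,0.0014,0,2.8,0.1,0,0.6],[0,0,0,0,0,0,0.6],[0,0,0,0,0,0,0.6]],
  ],
)

```text
time: 4.15
tool_pos: [0.5114, 0.1867, 0.0934]
tcp_rot: [-0.021, 1.567, 0.026]
wrist_force: [0.7, 0.2, -0.7]
width: 0.597
```

```bash
python3 - <<'E'
from h import *
print(pose()[0])
plan(np.array([.5101,.1857,.041]),down(0.034),grip=.6,n=3)
i=bot.camera_info("wrist");p,d=bot.read_camera("wrist")
cv2.imwrite("pics/w3.png",np.clip(p*1.4,0,255).astype('uint8'))
E
```

```text
[0.51144816 0.18667776 0.09342506]
N 3
[-0.0012, 0.0012, -0.001, 1.75, -0.04, -0.05, 0.6]
[-0.0012, 0.0012, -0.001, 1.75, -0.03, -0.05, 0.6]
[-0.0012, 0.0012, -0.001, 1.75, -0.03, -0.05, 0.6]
```

View pics/w3.png

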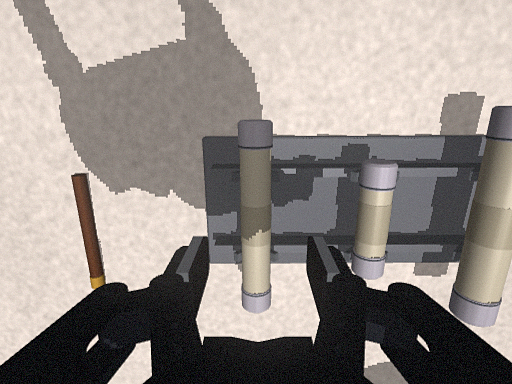

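The fuse lies centred between the open pads, with its axis at u≈257, so I'll go down.

Call:
arm_command(
  series=[
    [[-0.001,0.001,-0.001,1.8,0,-0.05,0.6],[-0.001,0.001,-0.001,1.8,0,-0.05,0.6],[-0.001,0.001,-0.001,1.6,0,-0.05,0.6],[0,0,0,0.4,0,0,0.6],[0,0,0,0,0,0,0.6]],
  ],
)

```text
time: 4.7
tool_pos: [0.5165, 0.1863, 0.0435]
tcp_rot: [-0.02, 1.558, 0.026]
wrist_force: [-0.0, 0.2, 0.0]
width: 0.602
```

```bash
python3 - <<'E'
from h import *
print(pose()[0],pose()[2]["wrist_force"])
plan(np.array([.5101,.1857,.041]),down(0.034),grip=.6,n=1)
E
```

```text
[0.51651932 0.18627063 0.04347673] [-0.03271418  0.23688131  0.02637394]
N 1
[-0.0048, 0.0125, -0.0031, 0.24, -0.04, -0.65, 0.6]
```

Call:
arm_command(
  series=[
    [[-0.005,0.0125,-0.003,0.24,-0.04,-0.65,0.6],[0,0,0,0,0,0,0.6],[0,0,0,0,0,0,0.6]],
  ],
)

```text
time: 5.0
tool_pos: [0.5119, 0.186, 0.0441]
tcp_rot: [-0.026, 1.567, 0.028]
wrist_force: [-0.3, -0.8, 0.4]
width: 0.602
```

```bash
python3 - <<'E'
from h import *
print(pose()[0],pose()[2]["wrist_force"])
plan(np.array([.5101,.1857,.041]),down(0.034),grip=.6,n=1)
E
```

```text
[0.51189618 0.18596035 0.04411684] [-0.34897011 -0.8234643   0.35826895]
N 1
[-0.0001, 0.0038, -0.0012, 0.31, -0.02, -0.18, 0.6]
```

Call:
arm_command(
  series=[
    [[0,0.004,-0.001,0.4,-0.02,-0.2,0.6],[0,0,0,0,0,0,0.6]],
  ],
)

```text
time: 5.2
tool_pos: [0.5105, 0.186, 0.041]
tcp_rot: [-0.026, 1.569, 0.027]
wrist_force: [-0.6, 0.4, -0.6]
width: 0.601
```

```bash
python3 - <<'E'
from h import *
print(pose()[0],pose()[2]["wrist_force"])
plan(np.array([.5101,.1857,.041]),down(0.034),grip=.6,n=1)
E
```

```text
[0.51048314 0.18595122 0.04095682] [-0.64028329  0.35234676 -0.61349164]
N 1
[-0.0, 0.0014, -0.0007, -0.0, -0.02, -0.04, 0.6]
```

Call:
arm_command(
  series=[
    [[0,0.001,0,0,0,0,0.0],[0,0,0,0,0,0,0],[0,0,0,0,0,0,0],[0,0,0,0,0,0,0],[0,0,0,0,0,0,0],[0,0,0,0,0,0,0]],
  ],
  newtons=70,
)

```text
time: 5.8
tool_pos: [0.5106, 0.1856, 0.0413]
tcp_rot: [-0.027, 1.57, 0.027]
wrist_force: [-0.7, -0.7, 2.0]
width: 0.202
```

```bash
python3 - <<'E'
from h import *
print(pose()[0],pose()[2])
plan(np.array([.5101,.1857,.16]),down(0.034),grip=0,n=4)
E
```

```text
[0.5106342  0.18555229 0.041323  ] {'time': 5.8, 'q': array([ 3.02749777e-01,  2.45101920e-01,  2.06248464e+00, -1.25006672e-04,
        8.33731547e-01, -1.30220147e+00]), 'joint_vel': array([-0.00014666, -0.00048232, -0.00066959,  0.00053618, -0.00056751,
       -0.00242875]), 'joint_torque': array([ 4.36398815e-01, -4.16128707e+01, -2.83376366e+01,  2.23110840e-01,
       -1.93892196e-01,  9.44706931e-03]), 'tool_pos': array([0.5106342 , 0.18555229, 0.041323  ]), 'tcp_rot': array([-0.02689889,  1.57033953,  0.02688089]), 'wrist_force': array([-0.71713519, -0.66538201,  1.95727059]), 'torque': array([-0.1700058 ,  0.06382684, -0.02332591]), 'width': 0.20214546301337233}
N 4
[0.0001, 0.0001, 0.0, -2.97, 0.0, -0.01, 0]
[0.0001, 0.0001, 0.0, -2.97, 0.0, -0.01, 0]
[0.0001, 0.0001, 0.0, -2.97, 0.0, -0.01, 0]
[0.0001, 0.0001, 0.0, -2.97, 0.0, -0.01, 0]
```

Call:
arm_command(
  series=[
    [[0,0,0,-1,0,0,0],[0,0,0,-2.5,0,0,0],[0,0,0,-3,0,0,0],[0,0,0,-3,0,0,0],[0,0,0,-3,0,0,0],[0,0,0,0,0,0,0],[0,0,0,0,0,0,0]],
  ],
)

```text
time: 6.5
tool_pos: [0.5086, 0.1862, 0.1712]
tcp_rot: [-0.026, 1.574, 0.028]
wrist_force: [1.1, -0.3, -1.3]
width: 0.199
```

```bash
python3 - <<'E'
from h import *
print(pose()[0],pose()[2]["width"],pose()[2]["wrist_force"])
i=bot.camera_info("wrist");p,d=bot.read_camera("wrist");np.savez("w4.npz",K=i["K"],extrinsics=i["extrinsics"],d=d,p=p)
cv2.imwrite("pics/w4.png",np.clip(p*1.4,0,255).astype('uint8'))
plan(np.array([.5757,-.1585,.19]),down(0.029),grip=0)
E
```

```text
[0.50859501 0.18619465 0.17122284] 0.1988303382986069 [ 1.07776367 -0.28367483 -1.27557315]
N 8
[0.0006, -0.0003, -0.0002, -0.24, -4.34, 0.69, 0]
[0.0006, -0.0003, -0.0002, -0.24, -4.34, 0.69, 0]
[0.0006, -0.0003, -0.0002, -0.24, -4.34, 0.69, 0]
[0.0006, -0.0003, -0.0002, -0.24, -4.34, 0.69, 0]
[0.0006, -0.0003, -0.0002, -0.24, -4.33, 0.7, 0]
[0.0006, -0.0003, -0.0002, -0.23, -4.33, 0.7, 0]
[0.0006, -0.0003, -0.0002, -0.23, -4.33, 0.7, 0]
[0.0006, -0.0003, -0.0002, -0.23, -4.33, 0.7, 0]
```

View pics/w4.png

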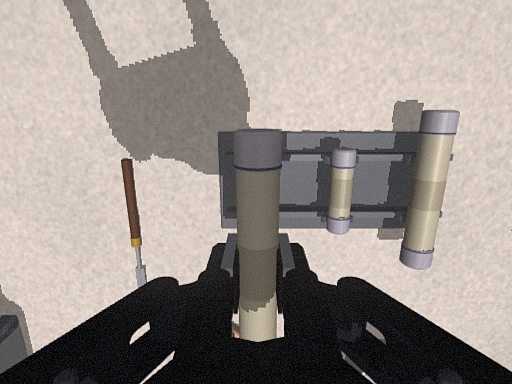

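The fuse is held, with its near end at about (258,130). Next I'll measure its pose in the hand.

```bash
cat >> h.py <<'E'
def cloud(w):
    d,K,T=w["d"],w["K"],w["extrinsics"]
    vv,uu=np.mgrid[:384,:512];return (np.stack([(uu-K[0,2])/K[0,0]*d,(vv-K[1,2])/K[1,1]*d,d],-1))@T[:3,:3].T+T[:3,3]
def intool(w,p,r):
    P=cloud(w);return r.inv().apply(P.reshape(-1,3)-p).reshape(384,512,3)
def held(Q):
    m=(abs(Q[...,1])<.0125)&(abs(Q[...,0]-.003)<.014)&(abs(Q[...,2])<.08)
    for z in np.arange(-.07,.06,.01):
        k=m&(abs(Q[...,2]-z)<.004)
        if k.sum()>10: q=Q[k];c=q[q[:,0]<np.percentile(q[:,0],30)];print(round(z,3),k.sum(),"top x",np.percentile(q[:,0],3).round(4),"y",q[:,1].min().round(4),q[:,1].max().round(4))
    q=Q[m];print("end z",np.sort(q[:,2])[[0,5,20]].round(4))
E
python3 - <<'E'
from h import *
w=np.load("w4.npz");p,r,s=pose();held(intool(w,p,r))
E
```

```text
-0.06 1007 top x -0.0059 y -0.0105 0.0101
-0.05 875 top x -0.0057 y -0.0102 0.0097
-0.04 808 top x -0.0051 y -0.0097 0.0092
-0.03 740 top x -0.0051 y -0.0099 0.0093
-0.02 695 top x -0.005 y -0.0096 0.0091
-0.01 1076 top x -0.01 y -0.0125 0.0125
0.0 623 top x -0.0075 y -0.0089 0.0084
0.01 536 top x -0.0093 y -0.0088 0.0087
0.02 533 top x -0.0049 y -0.0093 0.0089
0.03 500 top x -0.0049 y -0.0095 0.0092
0.04 24 top x -0.0003 y -0.0097 0.0093
end z [-0.0646 -0.0646 -0.0646]
```

Call:
arm_command(
  series=[
    [[0,0,0,0,-2.5,0.4,0],[0,0,0,0,-4.3,0.7,0],[0,0,0,0,-4.4,0.7,0],[0,0,0,0,-4.4,0.7,0],[0,0,0,0,-4.4,0.7,0],[0,0,0,0,-4.4,0.7,0],[0,0,0,0,-4.4,0.7,0],[0,0,0,0,-3.5,0.6,0],[0,0,0,0,-1.3,0.3,0],[0,0,0,0,0,0,0]],
  ],
)

```text
time: 7.55
tool_pos: [0.5691, -0.157, 0.1526]
tcp_rot: [-0.024, 1.597, 0.036]
wrist_force: [-0.6, -0.2, -1.2]
width: 0.203
```

```bash
python3 - <<'E'
from h import *
print(pose()[0])
plan(np.array([.5767,-.1583,.11]),down(0.029),grip=0,n=3)
E
```

```text
[ 0.56907061 -0.15697656  0.15263342]
N 3
[0.003, -0.0088, -0.0025, 1.41, -0.06, 0.29, 0]
[0.003, -0.0088, -0.0025, 1.42, -0.06, 0.28, 0]
[0.003, -0.0088, -0.0025, 1.42, -0.06, 0.27, 0]
```

Call:
arm_command(
  series=[
    [[0.003,-0.009,-0.0025,1.2,-0.05,0.3,0],[0.003,-0.009,-0.0025,1.2,-0.05,0.25,0],[0.003,-0.009,-0.0025,1.2,-0.05,0.25,0],[0,0,0,0,0,0,0],[0,0,0,0,0,0,0]],
  ],
)

```text
time: 8.05
tool_pos: [0.5729, -0.1503, 0.111]
tcp_rot: [-0.02, 1.578, 0.03]
wrist_force: [0.6, -0.1, -1.5]
width: 0.199
```

```bash
python3 - <<'E'
from h import *
print(pose()[0])
plan(np.array([.5767,-.1583,.1]),down(0.029),grip=0,n=1)
E
```

```text
[ 0.57288998 -0.15031326  0.11095297]
N 1
[0.0023, -0.0073, -0.0064, 1.09, -0.82, 0.36, 0]
```

Call:
arm_command(
  series=[
    [[0.002,-0.007,-0.006,0,-0.8,0.36,0],[0,0,0,0,0,0,0],[0,0,0,0,0,0,0]],
  ],
)

```text
time: 8.35
tool_pos: [0.5775, -0.1571, 0.112]
tcp_rot: [-0.025, 1.57, 0.025]
wrist_force: [-0.2, 0.5, -0.8]
width: 0.199
```

```bash
python3 - <<'E'
from h import *
print(pose()[0])
plan(np.array([.5767,-.1583,.1]),down(0.029),grip=0,n=1)
E
```

```text
[ 0.5774572  -0.15709162  0.11200626]
N 1
[0.0024, 0.0009, 0.0001, 1.2, -0.12, -0.08, 0]
```

Call:
arm_command(
  series=[
    [[0.002,0.001,0,0.8,-0.12,-0.08,0],[0,0,0,0.3,0,0,0],[0,0,0,0,0,0,0]],
  ],
)

```text
time: 8.65
tool_pos: [0.5774, -0.1589, 0.1013]
tcp_rot: [-0.023, 1.569, 0.022]
wrist_force: [0.5, -0.2, -0.5]
width: 0.197
```

```bash
python3 - <<'E'
from h import *
p,r,s=pose();print(p,r.as_matrix().round(3).tolist())
plan(np.array([.5767,-.1583,.084]),down(0.029),grip=0,n=1)
i=bot.camera_info("wrist");im,d=bot.read_camera("wrist");w=dict(K=np.array(i["K"]),extrinsics=np.array(i["extrinsics"]),d=d,p=im);np.savez("w5.npz",**w)
cv2.imwrite("pics/w5.png",np.clip(im*1.4,0,255).astype('uint8'))
held(intool(w,p,r))
P=cloud(w);X,Y,Z=P[...,0],P[...,1],P[...,2]
m=(abs(Y+.160)<.006)&(Z>.058)&(Z<.067)&(X>.50)&(X<.53);print("stop",m.sum(),np.sort(X[m])[[0,2,-3,-1]].round(4),Y[m].mean(),Z[m].max())
for x in (.517,.522,.527):
    for lo,hi in[(.062,.066),(.066,.070),(.070,.074)]:
        k=(abs(Y+.159)<.03)&(abs(X-x)<.003)&(Z>lo)&(Z<hi);y=np.sort(Y[k])
        if len(y)>4: g=np.argmax(np.diff(y));print(x,lo,y[g].round(4),y[g+1].round(4))
E
```

```text
[ 0.5774067  -0.15888161  0.10133724] [[0.002, -0.029, 1.0], [-0.001, 1.0, 0.029], [-1.0, -0.001, 0.002]]
N 1
[-0.0003, 0.0019, 0.0007, 1.73, 0.06, -0.07, 0]
-0.06 1064 top x -0.0061 y -0.0104 0.0101
-0.05 881 top x -0.0061 y -0.0101 0.0098
-0.04 810 top x -0.0053 y -0.0096 0.0093
-0.03 733 top x -0.0053 y -0.0097 0.0095
-0.02 704 top x -0.0053 y -0.0095 0.0092
-0.01 1081 top x -0.0099 y -0.0125 0.0125
0.0 632 top x -0.008 y -0.0087 0.0086
0.01 558 top x -0.0098 y -0.0087 0.0085
0.02 528 top x -0.0051 y -0.0092 0.0091
0.03 507 top x -0.0052 y -0.0094 0.0093
0.04 38 top x -0.0016 y -0.0097 0.0096
end z [-0.0642 -0.0641 -0.0641]
stop 95 [0.5086 0.5086 0.5104 0.5105] -0.16005775607940567 0.06505671263098875
0.517 0.062 -0.1689 -0.1523
0.517 0.066 -0.1714 -0.1493
0.517 0.07 -0.1736 -0.1473
0.522 0.066 -0.1731 -0.1479
0.522 0.07 -0.1736 -0.1473
0.527 0.066 -0.1731 -0.1479
0.527 0.07 -0.1731 -0.147
```

View pics/w5.png

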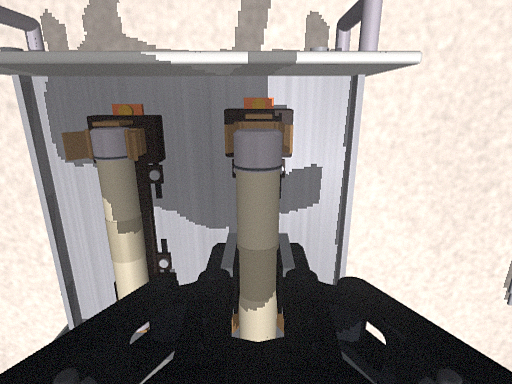

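The fuse lies above the clips with its near end at (258,130), and the stop is at (258,103). I need a 1 mm correction in x, then I'll go down to just above the mouths.

Call:
arm_command(
  series=[
    [[0,0.002,0.001,0.9,0.03,-0.1,0],[0,0,0,0.8,0,0,0],[0,0,0,0,0,0,0],[0,0,0,0,0,0,0]],
  ],
)

```text
time: 9.1
tool_pos: [0.5758, -0.1586, 0.0823]
tcp_rot: [-0.022, 1.572, 0.023]
wrist_force: [-0.6, 0.1, -1.3]
width: 0.2
```

```bash
python3 - <<'E'
from h import *
print(pose()[0],pose()[2]["wrist_force"])
plan(np.array([.5764,-.1586,.076]),down(0.029),grip=0,n=1)
E
```

```text
[ 0.5758174  -0.15858609  0.08227567] [-0.5609468   0.10030536 -1.27022173]
N 1
[-0.0006, -0.0015, -0.0008, 0.63, -0.0, 0.06, 0]
```

Call:
arm_command(
  series=[
    [[0,-0.0015,-0.001,0.6,0,0.06,0],[0,0,0,0,0,0,0],[0,0,0,0,0,0,0]],
  ],
)

```text
time: 9.4
tool_pos: [0.5765, -0.1585, 0.0757]
tcp_rot: [-0.023, 1.571, 0.022]
wrist_force: [0.8, -0.1, -0.8]
width: 0.202
```

```bash
python3 - <<'E'
from h import *
print(pose()[0],pose()[2]["wrist_force"])
plan(np.array([.5764,-.1586,.072]),down(0.029),grip=0,n=1)
E
```

```text
[ 0.57649243 -0.15851824  0.0756786 ] [ 0.76243262 -0.13163089 -0.75686339]
N 1
[-0.0005, 0.0001, 0.0003, 0.37, -0.01, -0.01, 0]
```

Well placed. I'll press down in small steps, watching the force.

Call:
arm_command(
  series=[
    [[0,0,0,0.3,0,0,0],[0,0,0,0.2,0,0,0]],
  ],
)

```text
time: 9.6
tool_pos: [0.5777, -0.1587, 0.0729]
tcp_rot: [-0.023, 1.569, 0.022]
wrist_force: [-6.3, 1.3, 12.8]
width: 0.2
```

Call:
arm_command(
  series=[
    [[0,0,0,0.2,0,0,0]],
  ],
)

```text
time: 9.7
tool_pos: [0.578, -0.1587, 0.0728]
tcp_rot: [-0.023, 1.568, 0.022]
wrist_force: [-4.7, 2.1, 12.4]
width: 0.2
```

Call:
arm_command(
  series=[
    [[0,0,0,0.2,0,0,0]],
  ],
)

```text
time: 9.8
tool_pos: [0.5782, -0.1587, 0.0727]
tcp_rot: [-0.023, 1.568, 0.022]
wrist_force: [-5.8, 2.0, 10.5]
width: 0.199
```

Call:
arm_command(
  series=[
    [[0,0.002,0,0,0,-0.2,0]],
  ],
)

```text
time: 9.9
tool_pos: [0.5773, -0.1586, 0.074]
tcp_rot: [-0.023, 1.568, 0.022]
wrist_force: [1.2, 3.0, 0.1]
width: 0.201
```

```bash
python3 - <<'E'
from h import *
print(pose()[0],pose()[2]["wrist_force"],pose()[2]["torque"])
plan(np.array([.5764,-.1586,.070]),down(0.029),grip=0,n=1)
p,r,s=pose()
i=bot.camera_info("wrist");im,d=bot.read_camera("wrist");w=dict(K=np.array(i["K"]),extrinsics=np.array(i["extrinsics"]),d=d,p=im)
cv2.imwrite("pics/w6.png",np.clip(im*1.4,0,255).astype('uint8'))
held(intool(w,p,r))
P=cloud(w);X,Y,Z=P[...,0],P[...,1],P[...,2]
m=(abs(Y+.160)<.006)&(Z>.056)&(Z<.068)&(X>.50)&(X<.512);print("stop",m.sum(),np.sort(X[m])[[0,2,-3,-1]].round(4),Z[m].max())
E
```

```text
[ 0.57732387 -0.15863195  0.0739881 ] [1.20850592 2.97756866 0.0508878 ] [ 0.50336029 -0.08931183  0.01064519]
N 1
[-0.0003, 0.0029, 0.0008, 0.4, 0.01, -0.09, 0]
-0.07 191 top x 0.0095 y -0.0069 0.007
-0.06 1275 top x -0.0061 y -0.0124 0.0124
-0.05 983 top x -0.006 y -0.0125 0.0125
-0.04 812 top x -0.0054 y -0.0096 0.0093
-0.03 742 top x -0.0053 y -0.0092 0.0095
-0.02 694 top x -0.0054 y -0.0094 0.0093
-0.01 1081 top x -0.0097 y -0.0125 0.0125
0.0 630 top x -0.0077 y -0.0087 0.0086
0.01 546 top x -0.0095 y -0.0087 0.0085
0.02 529 top x -0.0052 y -0.0092 0.009
0.03 500 top x -0.0052 y -0.0094 0.0093
0.04 34 top x -0.0023 y -0.0096 0.0095
0.05 56 top x 0.0109 y -0.0121 0.0125
end z [-0.0683 -0.0683 -0.0682]
stop 167 [0.509  0.509  0.5111 0.5111] 0.06468587523776531
```

View pics/w6.png

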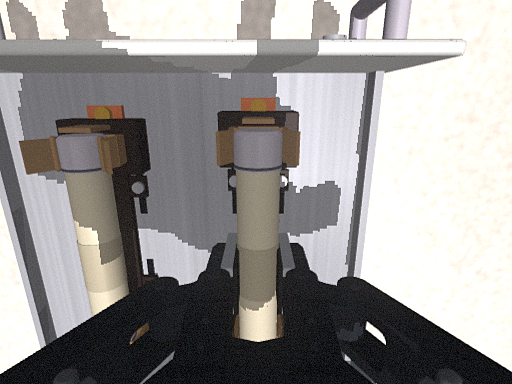

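Call:
arm_command(
  series=[
    [[0,0.003,0,0.3,0,-0.1,0]],
  ],
)

```text
time: 10.05
tool_pos: [0.5774, -0.1588, 0.073]
tcp_rot: [-0.024, 1.568, 0.021]
wrist_force: [-1.7, 3.4, 11.3]
width: 0.2
```

```bash
python3 - <<'E'
from h import *
print(pose()[0],pose()[2]["wrist_force"],pose()[2]["torque"])
plan(np.array([.5768,-.1586,.070]),down(0.029),grip=0,n=1)
E
```

```text
[ 0.57743424 -0.15881558  0.07295625] [-1.72364874  3.35662508 11.32650402] [ 0.25895211  0.20910276 -0.0166286 ]
N 1
[-0.0003, 0.0024, 0.0015, 0.3, 0.02, -0.06, 0]
```

Call:
arm_command(
  series=[
    [[0,0.002,0.001,0.3,0.03,-0.1,0]],
  ],
)

```text
time: 10.15
tool_pos: [0.5779, -0.1588, 0.0721]
tcp_rot: [-0.024, 1.567, 0.022]
wrist_force: [-1.8, 1.2, 11.2]
width: 0.199
```

Call:
arm_command(
  series=[
    [[0,0.002,0,0.3,0.03,-0.1,0]],
  ],
)

```text
time: 10.25
tool_pos: [0.5782, -0.1589, 0.0712]
tcp_rot: [-0.024, 1.567, 0.021]
wrist_force: [-3.3, 1.4, 11.8]
width: 0.2
```

Call:
arm_command(
  series=[
    [[0,0.002,0,0.35,0.03,-0.1,0]],
  ],
)

```text
time: 10.35
tool_pos: [0.5781, -0.1589, 0.0698]
tcp_rot: [-0.025, 1.567, 0.02]
wrist_force: [-4.1, 1.9, 10.5]
width: 0.2
```

Call:
arm_command(
  series=[
    [[0,0.003,0,0.3,0.03,-0.15,0]],
  ],
)

```text
time: 10.45
tool_pos: [0.578, -0.1588, 0.0685]
tcp_rot: [-0.025, 1.567, 0.02]
wrist_force: [1.2, 2.7, 6.4]
width: 0.199
```

Call:
arm_command(
  series=[
    [[0,0.003,0,0.3,0.03,-0.15,0]],
  ],
)

```text
time: 10.55
tool_pos: [0.578, -0.1588, 0.067]
tcp_rot: [-0.026, 1.567, 0.019]
wrist_force: [0.1, 1.1, 3.9]
width: 0.2
```

Call:
arm_command(
  series=[
    [[0,0.003,0,0.3,0.03,-0.15,0]],
  ],
)

```text
time: 10.65
tool_pos: [0.5775, -0.1587, 0.0647]
tcp_rot: [-0.026, 1.568, 0.019]
wrist_force: [0.8, 1.0, -1.0]
width: 0.2
```

Call:
arm_command(
  series=[
    [[0,0.002,0,0.2,0.02,-0.05,0]],
  ],
)

```text
time: 10.75
tool_pos: [0.5771, -0.1586, 0.0627]
tcp_rot: [-0.027, 1.57, 0.019]
wrist_force: [-3.6, 1.8, 13.4]
width: 0.198
```

Call:
arm_command(
  series=[
    [[0,0.001,0,0.15,0,-0.05,0]],
  ],
)

```text
time: 10.85
tool_pos: [0.5771, -0.1586, 0.0626]
tcp_rot: [-0.027, 1.57, 0.019]
wrist_force: [-4.6, 3.4, 18.5]
width: 0.202
```

Call:
arm_command(
  series=[
    [[0,0.001,0,0.2,0,-0.05,0]],
  ],
)

```text
time: 10.95
tool_pos: [0.5771, -0.1586, 0.0626]
tcp_rot: [-0.027, 1.571, 0.019]
wrist_force: [-4.8, 3.8, 18.2]
width: 0.2
```

```bash
python3 - <<'E'
from h import *
p,r,s=pose()
i=bot.camera_info("wrist");im,d=bot.read_camera("wrist");w=dict(K=np.array(i["K"]),extrinsics=np.array(i["extrinsics"]),d=d,p=im);np.savez("w7.npz",**w)
cv2.imwrite("pics/w7.png",np.clip(im*1.4,0,255).astype('uint8'))
P=cloud(w);X,Y,Z=P[...,0],P[...,1],P[...,2]
for x in np.arange(.51,.65,.006):
    yc=-.1585+.029*(x-.5765)
    for n,yy in (("new",yc),("old",yc-.080)):
        k=(abs(X-x)<.002)&(abs(Y-yy)<.003)&(Z<.09)&(Z>.04)
        if k.sum()>3: print(n,round(x,3),np.median(Z[k]).round(4),k.sum())
E
```

```text
new 0.51 0.0625 155
new 0.516 0.0679 162
old 0.516 0.0607 162
new 0.522 0.068 151
old 0.522 0.0682 162
new 0.528 0.0678 141
old 0.528 0.0682 149
new 0.534 0.0671 139
old 0.534 0.0682 139
new 0.54 0.0671 136
old 0.54 0.0675 142
new 0.546 0.0673 134
old 0.546 0.0676 132
new 0.552 0.0674 123
old 0.552 0.0676 124
new 0.558 0.0672 113
old 0.558 0.0675 116
new 0.564 0.0675 115
old 0.564 0.0675 111
new 0.57 0.0674 104
old 0.57 0.0677 112
new 0.576 0.0675 104
old 0.576 0.0677 107
new 0.582 0.0674 98
old 0.582 0.0679 99
new 0.588 0.0674 93
old 0.588 0.0678 103
new 0.594 0.0671 99
old 0.594 0.0678 92
new 0.6 0.0672 89
old 0.6 0.0675 81
new 0.606 0.067 92
new 0.612 0.067 52
```

View pics/w7.png

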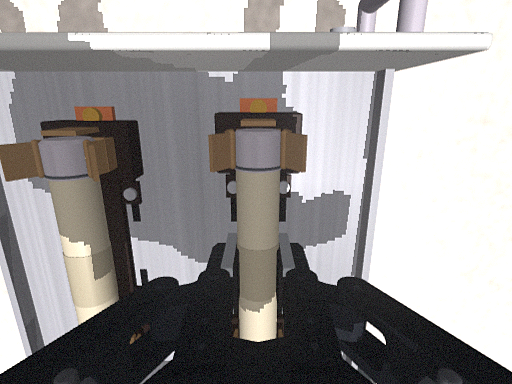

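The new fuse sits level, its top at z=0.067–0.068, the same height as the fitted one. I'll release and lift.

Call:
arm_command(
  series=[
    [[0,0,0,0,0,0,0.5],[0,0,0,0,0,0,0.5],[0,0,0,0,0,0,0.5],[0,0,0,0,0,0,0.5],[0,0,0,-1,0,0,0.5],[0,0,0,-2.5,0,0,0.5],[0,0,0,-3,0,0,0.5],[0,0,0,-3,0,0,0.5],[0,0,0,-3,0,0,0.5],[0,0,0,-2,0,0,0.5]],
  ],
)

```text
time: 12.0
tool_pos: [0.5718, -0.1572, 0.2067]
tcp_rot: [-0.024, 1.587, 0.021]
wrist_force: [-0.3, 0.4, -0.2]
width: 0.497
```

```bash
python3 - <<'E'
from h import *
p,r,s=pose();print(p,s["wrist_force"])
i=bot.camera_info("wrist");im,d=bot.read_camera("wrist");w=dict(K=np.array(i["K"]),extrinsics=np.array(i["extrinsics"]),d=d,p=im);np.savez("w8.npz",**w)
cv2.imwrite("pics/w8.png",np.clip(im*1.4,0,255).astype('uint8'))
P=cloud(w);X,Y,Z=P[...,0],P[...,1],P[...,2]
for x in np.arange(.51,.65,.006):
    yc=-.1585+.029*(x-.5765)
    for n,yy in (("new",yc),("old",yc-.080)):
        k=(abs(X-x)<.002)&(abs(Y-yy)<.003)&(Z<.09)&(Z>.04)
        if k.sum()>3: print(n,round(x,3),np.median(Z[k]).round(4),k.sum())
m=(Z>.085)&(Z<.0925)&(X<.53)&(X>.43)
for y in np.arange(-.29,-.09,.03):
    k=m&(abs(Y-y)<.004); print("panel",round(y,2),X[k].min().round(4),X[k].max().round(4)) if k.sum()>2 else None
E
```

```text
[ 0.57184229 -0.15724502  0.20671016] [-0.26214748  0.44116823 -0.15963099]
new 0.51 0.0601 31
new 0.516 0.068 31
old 0.516 0.0526 30
new 0.522 0.0677 29
old 0.522 0.0681 33
new 0.528 0.0677 28
old 0.528 0.0683 33
new 0.534 0.0671 31
old 0.534 0.0681 29
new 0.54 0.0671 33
old 0.54 0.0672 28
new 0.546 0.0675 32
old 0.546 0.0674 30
new 0.552 0.0675 29
old 0.552 0.0678 32
new 0.558 0.0674 32
old 0.558 0.0677 27
new 0.564 0.0673 29
old 0.564 0.0675 32
new 0.57 0.0677 30
old 0.57 0.068 27
new 0.576 0.0678 28
old 0.576 0.068 29
new 0.582 0.0678 27
old 0.582 0.068 28
new 0.588 0.0676 26
old 0.588 0.0678 27
new 0.594 0.0671 25
old 0.594 0.068 25
new 0.6 0.0673 23
old 0.6 0.0677 28
new 0.606 0.0677 23
old 0.606 0.0675 24
new 0.612 0.0674 22
old 0.612 0.0677 29
new 0.618 0.0673 23
old 0.618 0.0678 22
new 0.624 0.0675 24
old 0.624 0.0672 24
new 0.63 0.068 21
old 0.63 0.068 24
new 0.636 0.0679 21
old 0.636 0.0682 23
new 0.642 0.0632 6
old 0.642 0.0683 21
old 0.648 0.0635 10
panel -0.29 0.4875 0.492
panel -0.26 0.4844 0.4912
panel -0.23 0.4858 0.4903
panel -0.2 0.4849 0.4894
panel -0.17 0.484 0.4885
panel -0.14 0.4806 0.4875
panel -0.11 0.4821 0.4867
```

View pics/w8.png

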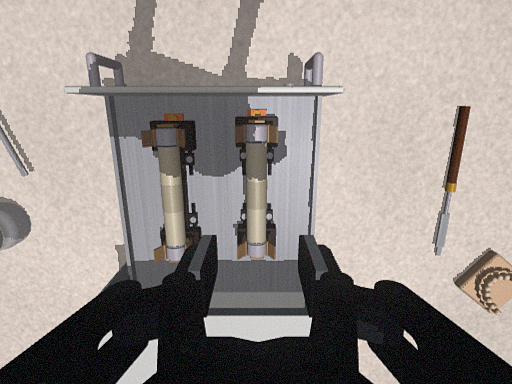

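Both fuses sit level on their seats and between the stops. Next is the panel push, so I'll work out its middle.

```bash
python3 - <<'E'
from h import *
w=np.load("w8.npz")
a=ray(w,66,90,.09);b=ray(w,343,90,.09);print(a,b,(a+b)/2,np.linalg.norm(a-b),np.arctan2(-(b-a)[0],(b-a)[1]))
plan(np.array([.435,-.2,.2]),down(0.03),grip=0)
E
```

```text
[ 0.49029484 -0.3057527   0.09      ] [ 0.48397882 -0.09506396  0.09      ] [ 0.48713683 -0.20040833  0.09      ] 0.21078338214065423 0.029969001498544545
N 4
[-0.0003, -0.0029, 0.0008, 0.3, -0.95, -3.49, 0]
[-0.0003, -0.0029, 0.0008, 0.29, -0.95, -3.5, 0]
[-0.0003, -0.0029, 0.0008, 0.28, -0.95, -3.5, 0]
[-0.0003, -0.0029, 0.0008, 0.27, -0.95, -3.5, 0]
```

Call:
arm_command(
  series=[
    [[0,-0.004,0.001,0.2,-0.9,-3.5,0],[0,-0.004,0.001,0.2,-0.9,-3.5,0],[0,-0.004,0.001,0.2,-0.9,-3.5,0],[0,-0.004,0.001,0.2,-0.9,-3.5,0],[0,0,0,0,0,0,0],[0,0,0,0,0,0,0]],
  ],
)

```text
time: 12.65
tool_pos: [0.4323, -0.1993, 0.2056]
tcp_rot: [-0.026, 1.559, 0.022]
wrist_force: [0.0, 0.3, 0.4]
width: -0.001
```

```bash
python3 - <<'E'
from h import *
p,r,s=pose();print(p,s["width"])
plan(np.array([.435,-.2,.1]),down(0.03),grip=0,n=4)
E
```

```text
[ 0.43234793 -0.19926383  0.20564867] -0.001348586754054999
N 4
[0.0001, 0.003, 0.0006, 2.64, -0.01, 0.03, 0]
[0.0001, 0.003, 0.0006, 2.64, -0.02, 0.04, 0]
[0.0001, 0.003, 0.0006, 2.64, -0.02, 0.05, 0]
[0.0001, 0.003, 0.0006, 2.64, -0.02, 0.06, 0]
```

Call:
arm_command(
  series=[
    [[0,0.003,0,2.6,0,0,0],[0,0.003,0,2.7,0,-0.1,0],[0,0.003,0,2.7,0,-0.1,0],[0,0.003,0,2.7,0,-0.1,0],[0,0,0,1,0,0,0],[0,0,0,0,0,0,0]],
  ],
)

```text
time: 13.25
tool_pos: [0.4384, -0.2005, 0.0884]
tcp_rot: [-0.03, 1.562, 0.021]
wrist_force: [-0.7, -0.1, 0.7]
width: -0.002
```

```bash
python3 - <<'E'
from h import *
p,r,s=pose();print(p,s["wrist_force"])
plan(np.array([.47,-.2,.08]),down(0.03),grip=0,n=3)
i=bot.camera_info("wrist");im,d=bot.read_camera("wrist")
cv2.imwrite("pics/w9.png",np.clip(im*1.4,0,255).astype('uint8'))
E
```

```text
[ 0.43841467 -0.20048774  0.08837598] [-0.67742064 -0.12543444  0.65705401]
N 3
[0.001, 0.0027, 0.002, 0.29, -0.02, 1.05, 0]
[0.001, 0.0027, 0.002, 0.29, -0.02, 1.05, 0]
[0.001, 0.0027, 0.002, 0.28, -0.02, 1.05, 0]
```

View pics/w9.png

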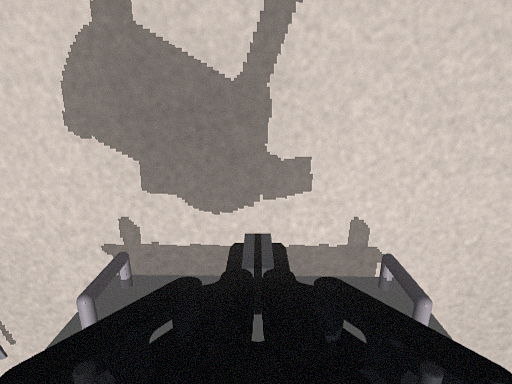

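The closed fingers stand in front of the panel, midway between the handles. I'll move up to contact and push.

Call:
arm_command(
  series=[
    [[0.001,0.003,0.002,0.3,0,1.0,0],[0.001,0.003,0.002,0.3,0,1.0,0],[0.001,0.003,0.002,0.2,0,0.8,0],[0,0,0,0,0,0.6,0],[0,0,0,0,0,0.6,0]],
  ],
)

```text
time: 13.8
tool_pos: [0.483, -0.2007, 0.0845]
tcp_rot: [-0.026, 1.571, 0.022]
wrist_force: [-6.2, -0.3, 2.8]
width: -0.0
```

```bash
python3 - <<'E'
from h import *
p,r,s=pose();print(p,s["wrist_force"])
plan(p+np.array([.1,.003,0.08-p[2]]),down(0.03),grip=0,n=10)
E
```

```text
[ 0.48299675 -0.20066271  0.08453785] [-6.18262707 -0.29005668  2.80499274]
N 10
[0.0001, -0.0001, 0.0003, 0.04, -0.0, 1.0, 0]
[0.0001, -0.0001, 0.0003, 0.04, -0.0, 1.0, 0]
[0.0001, -0.0001, 0.0003, 0.04, -0.0, 1.0, 0]
[0.0001, -0.0001, 0.0003, 0.04, -0.0, 1.0, 0]
[0.0001, -0.0001, 0.0003, 0.05, -0.0, 1.0, 0]
[0.0001, -0.0001, 0.0003, 0.05, -0.0, 1.0, 0]
[0.0001, -0.0001, 0.0003, 0.05, -0.0, 1.0, 0]
[0.0001, -0.0001, 0.0003, 0.05, -0.0, 1.0, 0]
[0.0001, -0.0001, 0.0003, 0.05, -0.0, 1.0, 0]
[0.0001, -0.0001, 0.0003, 0.05, -0.0, 1.0, 0]
```

Call:
arm_command(
  series=[
    [[0,0,0,0.05,0,1.0,0],[0,0,0,0.05,0,1.0,0],[0,0,0,0.05,0,1.0,0],[0,0,0,0.05,0,1.0,0],[0,0,0,0.05,0,1.0,0],[0,0,0,0.05,0,1.0,0],[0,0,0,0.05,0,1.0,0],[0,0,0,0.05,0,1.0,0]],
  ],
)

```text
time: 14.6
tool_pos: [0.5586, -0.1983, 0.0816]
tcp_rot: [-0.027, 1.596, 0.025]
wrist_force: [-6.3, -1.0, 3.5]
width: 0.001
```

```bash
python3 - <<'E'
from h import *
p,r,s=pose();print(p,s["wrist_force"])
plan(p+np.array([.1,.003,0.08-p[2]]),down(0.03),grip=0,n=10)
E
```

```text
[ 0.55857154 -0.19834211  0.08164917] [-6.28802325 -0.97229845  3.49566481]
N 10
[0.0003, -0.0026, 0.0001, -0.01, -0.0, 1.0, 0]
[0.0003, -0.0026, 0.0001, -0.01, -0.0, 1.0, 0]
[0.0003, -0.0026, 0.0001, -0.0, -0.0, 1.0, 0]
[0.0003, -0.0026, 0.0001, -0.0, -0.0, 1.0, 0]
[0.0003, -0.0026, 0.0001, 0.0, -0.0, 1.0, 0]
[0.0003, -0.0026, 0.0001, 0.0, -0.0, 1.0, 0]
[0.0003, -0.0026, 0.0001, 0.01, -0.0, 1.0, 0]
[0.0003, -0.0026, 0.0001, 0.01, -0.0, 1.0, 0]
[0.0003, -0.0026, 0.0001, 0.01, -0.0, 1.0, 0]
[0.0003, -0.0026, 0.0001, 0.01, -0.0, 1.0, 0]
```

Call:
arm_command(
  series=[
    [[0,-0.005,0,0,0,1.0,0],[0,-0.005,0,0,0,1.0,0],[0,-0.005,0,0,0,1.0,0],[0,-0.005,0,0,0,1.0,0],[0,-0.005,0,0,0,1.0,0],[0,-0.005,0,0,0,1.0,0],[0,-0.005,0,0,0,0.8,0]],
  ],
)

```text
time: 15.3
tool_pos: [0.6231, -0.1965, 0.0815]
tcp_rot: [-0.028, 1.582, 0.028]
wrist_force: [-5.5, 0.1, 3.4]
width: 0.0
```

```bash
python3 - <<'E'
from h import *
p,r,s=pose();print(p,s["wrist_force"])
plan(p+np.array([.05,.0015,0.082-p[2]]),down(0.03),grip=0,n=10)
E
```

```text
[ 0.62310769 -0.19648778  0.08145288] [-5.45248414  0.09297102  3.38277123]
N 10
[0.0005, -0.0011, -0.0, -0.01, -0.0, 0.5, 0]
[0.0005, -0.0011, -0.0, -0.01, -0.0, 0.5, 0]
[0.0005, -0.0011, -0.0, -0.01, -0.0, 0.5, 0]
[0.0005, -0.0011, -0.0, -0.01, -0.0, 0.5, 0]
[0.0005, -0.0011, -0.0, -0.01, -0.0, 0.5, 0]
[0.0005, -0.0011, -0.0, -0.01, -0.0, 0.5, 0]
[0.0005, -0.0011, -0.0, -0.01, -0.0, 0.5, 0]
[0.0005, -0.0011, -0.0, -0.01, -0.0, 0.5, 0]
[0.0005, -0.0011, -0.0, -0.01, -0.0, 0.5, 0]
[0.0005, -0.0011, -0.0, -0.01, -0.0, 0.5, 0]
```

Call:
arm_command(
  series=[
    [[0,-0.002,0,0,0,0.5,0],[0,-0.002,0,0,0,0.5,0],[0,-0.002,0,0,0,0.5,0],[0,-0.002,0,0,0,0.5,0],[0,-0.002,0,0,0,0.5,0],[0,-0.002,0,0,0,0.4,0]],
  ],
)

```text
time: 15.9
tool_pos: [0.6504, -0.1957, 0.0815]
tcp_rot: [-0.028, 1.58, 0.029]
wrist_force: [-4.8, -0.7, 3.6]
width: -0.003
```

Call:
arm_command(
  series=[
    [[0,-0.002,0,0,0,0.4,0],[0,-0.002,0,0,0,0.4,0],[0,-0.002,0,0,0,0.4,0]],
  ],
)

```text
time: 16.2
tool_pos: [0.6596, -0.1954, 0.0813]
tcp_rot: [-0.027, 1.583, 0.03]
wrist_force: [-17.7, -1.2, 10.6]
width: -0.0
```

Call:
arm_command(
  series=[
    [[0,0,0,0,0,0.3,0],[0,0,0,0,0,0.3,0]],
  ],
)

```text
time: 16.4
tool_pos: [0.6595, -0.1954, 0.0814]
tcp_rot: [-0.027, 1.599, 0.032]
wrist_force: [-12.8, -0.1, 9.3]
width: 0.002
```

Call:
arm_command(
  series=[
    [[0,0,0,0,0,0.4,0],[0,0,0,0,0,0.4,0]],
  ],
)

```text
time: 16.6
tool_pos: [0.6594, -0.1954, 0.0816]
tcp_rot: [-0.026, 1.618, 0.034]
wrist_force: [-16.1, -0.6, 11.0]
width: 0.002
```

It has hit a hard stop: no advance at 16 N, against about 5 N of friction. I'll back off, lift, and look.

Call:
arm_command(
  series=[
    [[0,0,0,0,0,0,0],[0,0,0,0,0,-2,0],[0,0,0,0,0,-3,0],[0,0,0,-1,0,-3,0],[0,0,0,-4,0,-2.5,0],[0,0,0,-4.5,0,-1,0],[0,0,0,-4.5,0,0,0],[0,0,0,-3,0,0,0],[0,0,0,0,0,0,0],[0,0,0,0,0,0,0]],
  ],
)

```text
time: 17.6
tool_pos: [0.5565, -0.1999, 0.2643]
tcp_rot: [-0.027, 1.599, 0.032]
wrist_force: [0.5, 0.6, -0.7]
width: -0.0
```

```bash
python3 - <<'E'
from h import *
p,r,s=pose();print(p,s["wrist_force"])
i=bot.camera_info("wrist");im,d=bot.read_camera("wrist");w=dict(K=np.array(i["K"]),extrinsics=np.array(i["extrinsics"]),d=d,p=im)
cv2.imwrite("pics/w10.png",np.clip(im*1.4,0,255).astype('uint8'))
for n in("top","side"):
    q,_=bot.read_camera(n);cv2.imwrite(f"pics/{n}1.png",np.clip(q*1.4,0,255).astype('uint8'))
P=cloud(w);X,Y,Z=P[...,0],P[...,1],P[...,2]
for y in np.arange(-.28,-.09,.03):
    k=(abs(Y-y)<.004)&(X>.63)&(X<.70)&(Z>.05)&(Z<.12)
    a=k&(Z<.094)&(Z>.084);b=k&(Z>.1)
    print(round(y,2),X[a].min().round(4) if a.any() else None,X[a].max().round(4) if a.any() else None,X[b].min().round(4) if b.any() else None)
E
```

```text
[ 0.55645975 -0.19985695  0.26433199] [ 0.54907753  0.61667991 -0.72516431]
-0.28 None None None
-0.25 0.6712 0.6759 None
-0.22 None None None
-0.19 None None 0.6998
-0.16 None None None
-0.13 0.666 0.6719 None
-0.1 0.6667 0.6677 None
```

View pics/w10.png

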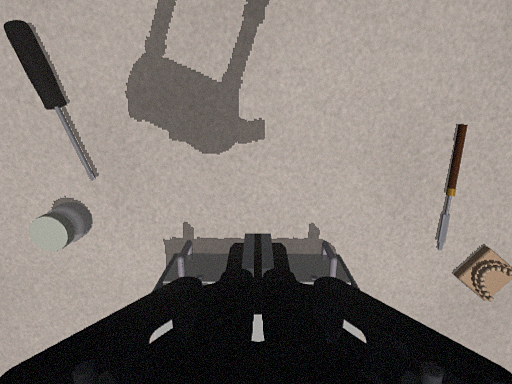

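View pics/top1.png

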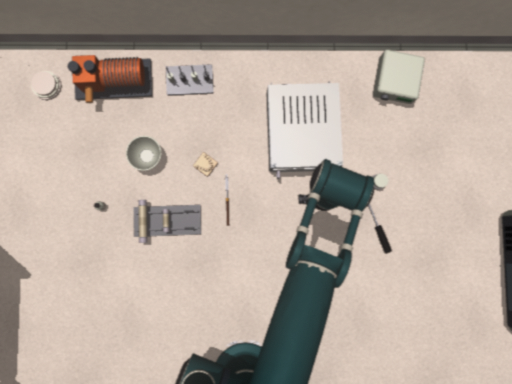

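View pics/side1.png

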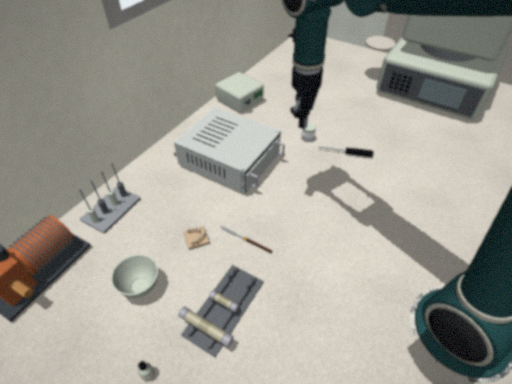

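The panel's inner face now meets the housing front line (0.672–0.676 in both). The short and thick fuses and the bystanders are where they were.

```bash
python3 -c "
from workcell import bot
print(bot.finish_job())"
```

```text
the job is handed in; nothing more can be done
None
```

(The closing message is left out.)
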